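# Stamp the dowels and snap them into their case

### The arm

A 6-joint arm with a two-finger parallel gripper is mounted at the origin on a cart in front of the work surface, level with it; the furniture and walls round the work are solid. World frame = base frame: x ahead of the robot, y to its left, z up, the work surface at z = 0. Lengths are in m, angles in rad, forces in N, time in s.
With the tool pointing down it reaches from about 0.35 to 0.85 m from the base axis. Payload 8.1 kg.
Tool frame: the origin (TCP) lies midway between the tips of the shut fingers; the grasp point (between the pads) lies 19 mm behind it; z points along the fingers, y is the line along which they close (so a half turn about z gives the same grasp; the last joint's range is limited). The gripper opens to 93 mm and grips with 3 to 60 N. Pads are 15 mm wide; open, the fingers measure 128 mm over their backs; the gripper's body (75 mm by 188 mm) begins 65 mm behind the grasp point.
Start: joints at [-1.284, 0.13, 1.488, -0, 1.523, -0.085], TCP at [0.218, -0.559, 0.219] pointing down, gripper open.
Joint ranges: [-2.96, 2.96], [-0.89, 2.26], [0.02, 2.5], [-1.34, 4.48], [0, 2.73], [-2.66, 2.66]. Speed limits (rad/s): [2.39, 2.39, 2.79, 3.14, 3.14, 3.14].

### API

Orientations are given as a rotation vector (axis times angle).
In Python, from plant import read_state, read_camera, camera_model, close_job gives the robot as it stands. The module is installed in compiled form; this text tells all that it offers.
- The arm moves only by the tool carry_out, never from a script. Its argument "moves" is a list of rows, each an object of numbers: "jaw": the finger opening in m, from 0 to 0.093; "dx", "dy", "dz": the shift along the tool's x, y, z in m; "yaw": the turn about the tool's z in rad. In form: [{"jaw": .., "dx": .., "dy": .., "dz": .., "yaw": ..}, ...]. A call has 1 to 8 rows; each row shifts and turns the commanded pose from where the row before left it, along the tool's axes as they then stand; what a row does not reach is not made up. A row lasts 1/8 s, in which the tool goes at most 62.5 mm and 10.7 degrees, less where a joint would pass 70% of its speed; a pose out of reach is approached as far as the arm can. A call is refused whole if a number of a shift passes 0.0625 or a number of a turn 0.188, either way. A call with a gripper value outside its range is refused whole. The fingers move at their own pace and stop on an object; "grip_force" is the grip in N (left out, the last holds). Time passes only in rows, so rows that do not move let the fingers close. It gives the time, the measured TCP pose, the force, the opening and the grip force at its end, in the units of the state.
- read_state(): the state, without advancing time (a new reading comes with each control period).
- read_camera(name): name is "side" or "top" or "wrist"; returns the picture (384x512x3 uint8, red, green, blue); there is no depth.
- camera_model(name): a dict with "camera_matrix" (3x3 intrinsics, pixels), "view" (4x4, takes a point from world to camera coordinates). Camera axes: x right, y up, looking along -z (the intrinsics and any distortion apply to the point x, -y, -z); pixel columns grow to the right and rows downward; lengths in m; the calibration is good to about 2 mm. A picture is of the moment at which its call begins: read the wrist's pose just before it. camera_model takes no time and is no camera call; for the wrist camera it gives the pose at the moment of the call.
- close_job(): hands the job in; it is judged then, once.
The state is a dict: "t": time; "q": joint angles; "dq": joint speeds; "joint_torque": joint torques, N m; "tool_pos": TCP position; "orientation": TCP orientation; "force": force on the tool from outside, world axes, zero at the start; "wrist_torque": the same for the moment, N m; "opening": finger opening in m; "gripper_force": force on a finger pad.
Only numpy, scipy, OpenCV 4.12 (cv2) and the standard library are available. Lean on these libraries where they do the work, as an engineer would, in place of code of your own. Each camera call takes 0.05 s, during which the arm holds its last target. There are 200 camera calls.

### The job

Lay every dowel on the bench in a slot of its own in the stamping press, then pull the press's lever towards the bed right to its stop, with all the dowels lying home in their slots, and let it spring back. Move all the stamped dowels into the open grey case so that they lie flat in it, and only then swing the lid over and press its free edge down until the catch clicks and it stays shut. Leave the jar, the tape measure and the folding rule where they are.

Things in the scene. Friction and masses are not known exactly. Their poses are not given: they have to be found in the camera images.
- press: End-stamping press fixed to the bench. Origin: under the middle of its slotted bed, on the bench top; x points from the end stop to the lever (away from the robot), z up. Dark base plate 225 x 140 x 8 mm (x -80 to +145). End stop: inner face at x = -58 mm, 34 mm high. Steel ram: face at x = +66 mm with the lever at rest, +54 mm with it at its stop, 30 mm high.
- press_slot (a point): Middle of the centre slot's floor, 18 mm above the bench. Three slots 15 mm wide lie along press x at y = -40, 0, +40 mm, cut in two toothed ribs (12 mm thick) at x = -35 and +35 mm; rib tops 28 mm high, mouths rounded. Between the ribs it is open down to the base plate, for fingers. A dowel lying home: centre at x = 0 +- 10 mm, 5 mm above this floor.
- lever (a joint): Sprung lever behind the ram, rad: 0 = at rest, leaning 0.45 rad away from the bed; 0.9 = at its stop, leaning 0.45 rad towards the bed. It turns about an axis parallel to the press's y at press x = +112 mm, height 32 mm; spring force at the grip 3 N at rest to 6 N at the stop; it returns when let go.
- lever_grip (a point): Centre of the lever's black T-grip, a round bar 18 mm thick and 82 mm long parallel to the press's y, 120 mm from the lever's axis (about 140 mm above the bench at rest). Move it towards the bed (press -x).
- case: Low grey plastic case fixed to the bench, open at the start. Origin: centre of its underside on the bench; x points to the hinge (away from the robot), z up. Outside 140 x 140 mm, walls 5 mm thick and 36 mm high, floor 5 mm thick, plain flat inside 130 x 130 mm.
- lid (a joint): Hinge of the case's lid, rad: 0 = shut and flush, 1.57 = upright, 1.75 to 2.0 at the start (leaning back). The stiff hinge keeps the lid where it is left. On closing, the lid meets the spring catch at about 0.09 rad and needs about 10 to 12 N on its free edge to be pressed past it; it then snaps to below 0.02 and is held.
- lid_edge (a point): Point on the lid's outer face, 10 mm in from the middle of its free edge, right by the catch; 135 mm from the hinge along the lid. With the lid shut it is 42 mm above the bench. The lid is a flat plate 144 x 144 x 6 mm with a small catch lip, 34 mm wide, standing 15 mm off its inner face in the middle of the free edge; shut, the free edge is at case x = -75 mm.
- lid_hinge (a point): Middle of the lid's hinge axis (parallel to the case's y), at case x = +70 mm, 36 mm above the bench, on the plane of the lid's inner face. The lid's free edge is 145 mm from it.
- nail_jar_mid (a point): Bystander: round jar, 68 mm wide, 84 mm high; this is its middle.
- tape_measure_mid (a point): Bystander: pocket tape measure, 35 x 91 x 64 mm high; its middle.
- folding_rule_mid (a point): Bystander: folded yellow rule, 17 x 125 x 18 mm; its middle.
- dowel_1_mid (a point): Centre of a plain wooden dowel, 10 mm thick and 110 mm long, its length along its own y; lies flat and does not roll; 20 g; may be absent.
- dowel_2_mid (a point): Centre of a plain wooden dowel, 10 mm thick and 110 mm long, its length along its own y; lies flat and does not roll; 20 g; may be absent.
- dowel_3_mid (a point): Centre of a plain wooden dowel, 10 mm thick and 110 mm long, its length along its own y; lies flat and does not roll; 20 g; may be absent.
Not all that is in view belongs to the job. What is shaped like the part that bears dowel_3_mid but red is not meant.

How it is judged:
On the way, in this order (a step that is already met when the one before it is completed fails the run):
1. every dowel lies home in a press slot, the lever at rest (x of dowel_1_mid in the frame of press between -0.012 and 0.012 m and y of dowel_1_mid in the frame of press between -0.048 and 0.048 m and z of dowel_1_mid in the frame of press between 0.017 and 0.028 m and angle between the y axis of each of dowel_1_mid, dowel_2_mid, dowel_3_mid and the x axis of press, either way round below 0.12 rad and x of dowel_2_mid in the frame of press between -0.012 and 0.012 m and y of dowel_2_mid in the frame of press between -0.048 and 0.048 m and z of dowel_2_mid in the frame of press between 0.017 and 0.028 m and x of dowel_3_mid in the frame of press between -0.012 and 0.012 m and y of dowel_3_mid in the frame of press between -0.048 and 0.048 m and z of dowel_3_mid in the frame of press between 0.017 and 0.028 m and value of joint lever below 0.06 rad), for 0.2 s.
2. the lever is at its stop with every dowel in its slot (x of dowel_1_mid in the frame of press between -0.012 and 0.012 m and y of dowel_1_mid in the frame of press between -0.048 and 0.048 m and z of dowel_1_mid in the frame of press between 0.017 and 0.028 m and angle between the y axis of each of dowel_1_mid, dowel_2_mid, dowel_3_mid and the x axis of press, either way round below 0.12 rad and x of dowel_2_mid in the frame of press between -0.012 and 0.012 m and y of dowel_2_mid in the frame of press between -0.048 and 0.048 m and z of dowel_2_mid in the frame of press between 0.017 and 0.028 m and x of dowel_3_mid in the frame of press between -0.012 and 0.012 m and y of dowel_3_mid in the frame of press between -0.048 and 0.048 m and z of dowel_3_mid in the frame of press between 0.017 and 0.028 m and value of joint lever above 0.85 rad), for 0.05 s.
3. the lever has sprung back to rest (value of joint lever below 0.06 rad), for 0.2 s.
4. every dowel lies in the case while the lid is still open (x of dowel_1_mid in the frame of case between -0.065 and 0.065 m and y of dowel_1_mid in the frame of case between -0.065 and 0.065 m and z of dowel_1_mid in the frame of case between 0 and 0.024 m and x of dowel_2_mid in the frame of case between -0.065 and 0.065 m and y of dowel_2_mid in the frame of case between -0.065 and 0.065 m and z of dowel_2_mid in the frame of case between 0 and 0.024 m and x of dowel_3_mid in the frame of case between -0.065 and 0.065 m and y of dowel_3_mid in the frame of case between -0.065 and 0.065 m and z of dowel_3_mid in the frame of case between 0 and 0.024 m and value of joint lid above 0.5 rad), for 0.2 s.
At the end, for the whole second after the job is handed in: Every dowel lies at rest inside the case (centre within the inner walls and less than 24 mm above the bench), the lid is held shut by its catch (below 0.035 rad) and the press lever is at rest (below 0.06 rad) (x of dowel_1_mid in the frame of case between -0.065 and 0.065 m and y of dowel_1_mid in the frame of case between -0.065 and 0.065 m and z of dowel_1_mid in the frame of case between 0 and 0.024 m and x of dowel_2_mid in the frame of case between -0.065 and 0.065 m and y of dowel_2_mid in the frame of case between -0.065 and 0.065 m and z of dowel_2_mid in the frame of case between 0 and 0.024 m and x of dowel_3_mid in the frame of case between -0.065 and 0.065 m and y of dowel_3_mid in the frame of case between -0.065 and 0.065 m and z of dowel_3_mid in the frame of case between 0 and 0.024 m and value of joint lid below 0.035 rad and value of joint lever below 0.06 rad and linear speed of each of dowel_1, dowel_2, dowel_3 below 0.02 m/s); the robot touches nothing.
It fails at once if the nail jar is moved more than 5 cm (distance of nail_jar_mid from where it was at the start of the episode above 0.05 m).
It fails at once if the tape measure is moved more than 5 cm (distance of tape_measure_mid from where it was at the start of the episode above 0.05 m).
It fails at once if the folding rule is moved more than 5 cm (distance of folding_rule_mid from where it was at the start of the episode above 0.05 m).
Of dowel_1, dowel_2, dowel_3 only 2 to 3 are there at a start; the rules pass over those that are not, and their reading is None.
At some moment in a run one of dowel_1, dowel_2, dowel_3 may be knocked a few centimetres aside while the robot is not near it.
Once in a run the grip may slacken for a moment while it holds something.
It also fails if it takes over 210 s, if anything falls off the work surface, if the arm or the gripper's body presses on something with over 40 N, if the wrist force passes 120 N, or if a joint passes its speed limit or range.

## Working session

There is one attempt and no reset: what is moved stays moved. The work goes in short steps, Python scripts to look and compute and a tool call to move; the robot and the scene stay as the last step left them, time stands still between calls to the robot, and variables do not carry over. Pictures are saved under pics/ and viewed, at most 14 in all, crops included, and the job is handed in when it is done.

Besides the shell and the picture viewer there is one more tool, called after "Call:" in YAML: its name, and indented under it one key for each argument. carry_out: Moves the arm, as the interface text tells. Its arguments: {"type":"object","properties":{"moves":{"type":"array","items":{"type":"object","properties":{"jaw":{"type":"number"},"dx":{"type":"number"},"dy":{"type":"number"},"dz":{"type":"number"},"yaw":{"type":"number"}}}},"grip_force":{"type":"number"}},"required":["moves"]}

```bash
mkdir -p pics; cat > h.py <<'E'
import numpy as np, cv2
from plant import read_state, read_camera, camera_model, close_job
from scipy.spatial.transform import Rotation as R
def proj(m,P):
    P=np.atleast_2d(P); V=np.array(m['view']);K=np.array(m['camera_matrix'])
    c=P@V[:3,:3].T+V[:3,3]; c=c*[1,-1,-1]; p=c@K.T; return p[:,:2]/p[:,2:]
def ray(m,uv,z):
    V=np.array(m['view']);K=np.array(m['camera_matrix']); uv=np.atleast_2d(uv).astype(float)
    d=np.c_[uv,np.ones(len(uv))]@np.linalg.inv(K).T*[1,-1,-1]@V[:3,:3]
    o=-V[:3,:3].T@V[:3,3]; return o+d*((z-o[2])/d[:,2:])
def snap(n,f):
    m=camera_model(n); im=read_camera(n); cv2.imwrite('pics/'+f+'.png',im[:,:,::-1]); return m,im
E
python3 - <<'E'
from h import *
s=read_state(); print(s)
for n in ('top','side'):
    m,_=snap(n,n+'0'); print(n,m)
    V=np.array(m['view']); print(-V[:3,:3].T@V[:3,3])
E
```

```text
{'t': 0.0, 'q': array([-1.28441493e+00,  1.31154109e-01,  1.48926623e+00,  4.02556164e-05,
        1.52300724e+00, -8.54088967e-02]), 'dq': array([ 1.10978239e-03,  1.62665330e-03,  2.25251218e-03, -5.91308287e-05,
       -6.74442728e-05,  2.35924255e-04]), 'joint_torque': array([-9.32861949e-04, -5.59846044e+01, -4.91759312e+01,  7.66041060e-02,
        3.52946541e-02, -1.96393557e-04]), 'tool_pos': array([ 0.21783961, -0.55844925,  0.21759884]), 'orientation': array([-3.08566915e+00, -5.80307841e-01,  2.26172937e-04]), 'force': array([-0.60504936, -0.06571511,  0.28065197]), 'wrist_torque': array([-0.02120614, -0.05018291, -0.02624066]), 'gripper_force': 0.0, 'opening': 0.09287143936789498}
top {'camera_matrix': array([[379.47178208,   0.        , 260.5678918 ],
       [  0.        , 379.47178208, 195.52825608],
       [  0.        ,   0.        ,   1.        ]]), 'view': array([[-0.00985777, -0.99993333, -0.00601262, -0.006407  ],
       [ 0.99267878, -0.01050978,  0.12032614, -0.55262095],
       [-0.12038131, -0.00478246,  0.99271621, -1.28246373],
       [ 0.        ,  0.        ,  0.        ,  1.        ]])}
[ 0.39412727 -0.01834782  1.33957876]
side {'camera_matrix': array([[434.56301924,   0.        , 257.34133286],
       [  0.        , 434.56301924, 188.28997458],
       [  0.        ,   0.        ,   1.        ]]), 'view': array([[-0.87507134, -0.48397992,  0.00368654,  0.4716898 ],
       [ 0.31877281, -0.57059979,  0.75683537, -0.29683351],
       [-0.36418958,  0.66346011,  0.65359516, -1.25058135],
       [ 0.        ,  0.        ,  0.        ,  1.        ]])}
[0.05193597 0.88862609 1.04028912]
```

View pics/top0.png

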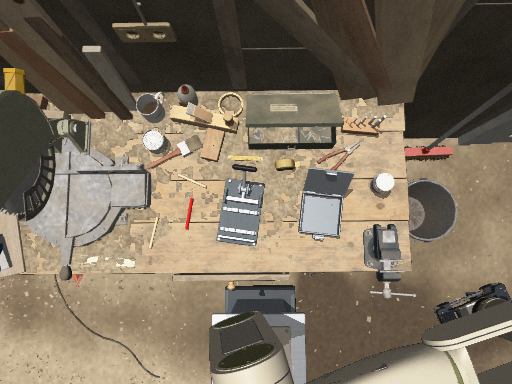

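View pics/side0.png

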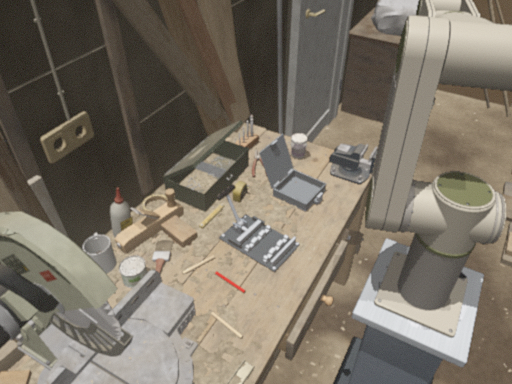

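The top view shows two plain dowels at about (188,180) and (155,232) and the red decoy at (190,213). The press is around (240,212) and the open case around (321,213). I'll zoom in to look for a third dowel.

```bash
python3 - <<'E'
import cv2
a=cv2.imread('pics/top0.png')[140:280,130:360]
cv2.imwrite('pics/c1.png',cv2.resize(a,None,fx=3.45,fy=3.45,interpolation=cv2.INTER_CUBIC))
E
```

```text
(no output)
```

View pics/c1.png

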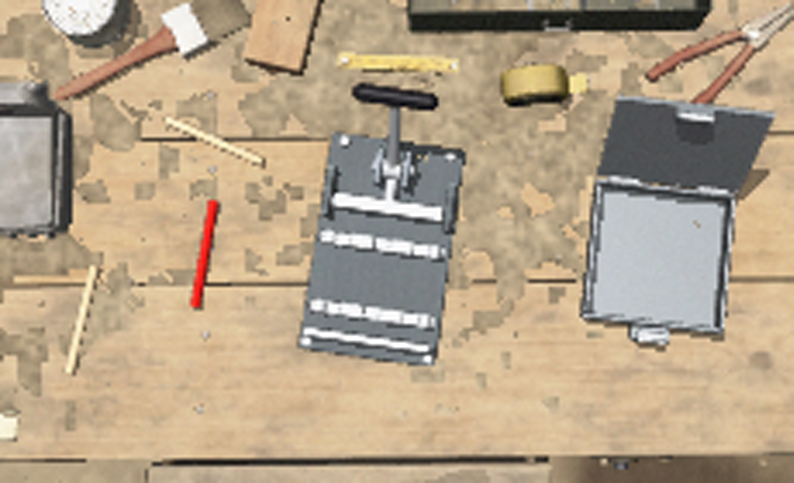

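The crop shows dowel A with ends at (167,119) and (263,163), dowel B with ends at (94,267) and (71,373), the press plate corners and the case rim. There are only two dowels.

```bash
python3 - <<'E'
from h import *
m=camera_model('top')
f=lambda p,z: ray(m,np.array(p)/3.45+[130-.36,140-.36],z)
def rep(n,p,z):
    w=f(p,z); print(n,w[:,:2].round(3).tolist(),'mid',w.mean(0)[:2].round(4),'edges',np.linalg.norm(np.diff(np.vstack([w,w[:1]]),axis=0),axis=1).round(3)); return w
for n,p in(('A',[(167,119),(263,163)]),('B',[(94,267),(71,373)]),('red',[(212,202),(196,306)])):
    w=rep(n,p,.005); d=w[1]-w[0]; print(np.arctan2(d[1],d[0]))
w=rep('plate',[(332,133),(466,152),(434,363),(298,347)],.008)
d=w[0]+w[1]-w[2]-w[3]; a=np.arctan2(d[1],d[0]); print('yaw',a,'origin',w.mean(0)[:2]-.0325*np.array([np.cos(a),np.sin(a)]))
w=rep('case',[(597,181),(736,198),(722,334),(582,319)],.036)
d=w[0]+w[1]-w[2]-w[3]; print('yaw',np.arctan2(d[1],d[0]))
rep('grip',[(355,91),(437,101)],.14)
print(R.from_rotvec(read_state()['orientation']).as_matrix().round(3))
V=np.array(camera_model('wrist')['view']);s=read_state();M=R.from_rotvec(s['orientation']).as_matrix()
print('wristcam in tool',M.T@(-V[:3,:3].T@V[:3,3]-s['tool_pos']), (V[:3,:3]@M).round(2))
E
```

```text
A [[0.636, 0.282], [0.589, 0.182]] mid [0.6125 0.2322] edges [0.11 0.11]
-2.0115750787084385
B [[0.483, 0.354], [0.376, 0.375]] mid [0.43   0.3646] edges [0.109 0.109]
2.9494539647162252
red [[0.549, 0.234], [0.443, 0.249]] mid [0.4959 0.2419] edges [0.107 0.107]
3.001489849638935
plate [[0.619, 0.111], [0.598, -0.027], [0.383, 0.008], [0.4, 0.145]] mid [0.5    0.0591] edges [0.14  0.218 0.138 0.221]
yaw -0.157389295794154 origin [0.46786559 0.06419356]
case [[0.563, -0.158], [0.544, -0.297], [0.409, -0.278], [0.425, -0.14]] mid [ 0.4851 -0.2181] edges [0.14  0.137 0.139 0.139]
yaw -0.13383287099732885
grip [[0.636, 0.077], [0.626, 0.0]] mid [0.631  0.0384] edges [0.077 0.077]
[[ 0.932  0.363 -0.   ]
 [ 0.363 -0.932  0.002]
 [ 0.    -0.002 -1.   ]]
wristcam in tool [ 0.08380557  0.00096512 -0.16544112] [[-0.    1.   -0.  ]
 [ 0.95  0.    0.3 ]
 [ 0.3  -0.   -0.95]]
```

```bash
cat >> h.py <<'E'
def phi_of(s):
    M=R.from_rotvec(s['orientation']).as_matrix(); return np.arctan2(M[1,0],M[0,0])
PRESS=(np.array([.468,.064]),-.157); CASE=(np.array([.485,-.218]),-.134)
def inw(F,x,y):
    o,a=F; return o+[x*np.cos(a)-y*np.sin(a),x*np.sin(a)+y*np.cos(a)]
def plan(way,p=None,phi=None,ymax=.18,smax=.058):
    """way: list of (x,y,z,phi,jaw); prints tool-axis rows"""
    s=read_state(); p=np.array(s['tool_pos'] if p is None else p); phi=phi_of(s) if phi is None else phi
    out=[]
    for x,y,z,ph,jaw in way:
        t=np.array([x,y,z]); dphi=ph-phi
        n=max(1,int(np.ceil(max(np.linalg.norm(t-p)/smax,abs(dphi)/ymax))))
        for i in range(n):
            d=(t-p)/(n-i); c,sn=np.cos(phi),np.sin(phi)
            v=np.array([d[0]*c+d[1]*sn, d[0]*sn-d[1]*c, -d[2]]).round(3); yw=round(-(ph-phi)/(n-i),3)
            out.append((*v,yw,jaw)); phi-=yw
            p=p+[v[0]*c+v[1]*sn, v[0]*sn-v[1]*c, -v[2]]
    print('TCP',s['tool_pos'].round(4),'phi',round(phi_of(s),3),'t',s['t'],'F',s['force'].round(1),'open',round(s['opening'],4))
    for i,o in enumerate(out):
        if i%8==0: print('--')
        print(*['%g'%k for k in o])
E
python3 -c "
from h import *
plan([(.38,-.1,.24,1.9,.06),(.43,.365,.16,2.949,.06)])"
```

```text
TCP [ 0.2178 -0.5585  0.2177] phi 0.372 t 0.1 F [-0.5 -0.6  0.2] open 0.093
--
0.035 -0.041 -0.002 -0.17 0.06
0.042 -0.034 -0.003 -0.17 0.06
0.047 -0.027 -0.002 -0.17 0.06
0.051 -0.018 -0.003 -0.17 0.06
0.053 -0.01 -0.002 -0.17 0.06
0.054 -0.001 -0.003 -0.17 0.06
0.053 0.009 -0.002 -0.169 0.06
0.051 0.018 -0.003 -0.17 0.06
--
0.048 0.026 -0.002 -0.169 0.06
0.047 0.022 0.009 -0.117 0.06
0.044 0.027 0.009 -0.117 0.06
0.041 0.032 0.009 -0.116 0.06
0.037 0.037 0.009 -0.117 0.06
0.032 0.041 0.009 -0.116 0.06
0.027 0.044 0.009 -0.117 0.06
0.022 0.047 0.009 -0.116 0.06
--
0.016 0.049 0.008 -0.117 0.06
0.011 0.051 0.009 -0.116 0.06
```

Call:
carry_out:
  moves:
    - {"dx": 0.035,"dy": -0.041,"dz": -0.002,"yaw": -0.17,"jaw": 0.06}
    - {"dx": 0.042,"dy": -0.034,"dz": -0.003,"yaw": -0.17,"jaw": 0.06}
    - {"dx": 0.047,"dy": -0.027,"dz": -0.002,"yaw": -0.17,"jaw": 0.06}
    - {"dx": 0.051,"dy": -0.018,"dz": -0.003,"yaw": -0.17,"jaw": 0.06}
    - {"dx": 0.053,"dy": -0.01,"dz": -0.002,"yaw": -0.17,"jaw": 0.06}
    - {"dx": 0.054,"dy": -0.001,"dz": -0.003,"yaw": -0.17,"jaw": 0.06}
    - {"dx": 0.053,"dy": 0.009,"dz": -0.002,"yaw": -0.17,"jaw": 0.06}
    - {"dx": 0.051,"dy": 0.018,"dz": -0.003,"yaw": -0.17,"jaw": 0.06}
  grip_force: 20

```text
t: 1.1
tool_pos: [0.3626, -0.1502, 0.2384]
orientation: [-2.029, -2.398, -0.0]
force: [1.1, 0.6, -1.3]
opening: 0.0601
gripper_force: 0.0
```

Call:
carry_out:
  moves:
    - {"dx": 0.048,"dy": 0.026,"dz": -0.002,"yaw": -0.17,"jaw": 0.06}
    - {"dx": 0.047,"dy": 0.022,"dz": 0.009,"yaw": -0.117,"jaw": 0.06}
    - {"dx": 0.044,"dy": 0.027,"dz": 0.009,"yaw": -0.117,"jaw": 0.06}
    - {"dx": 0.041,"dy": 0.032,"dz": 0.009,"yaw": -0.117,"jaw": 0.06}
    - {"dx": 0.037,"dy": 0.037,"dz": 0.009,"yaw": -0.117,"jaw": 0.06}
    - {"dx": 0.032,"dy": 0.041,"dz": 0.009,"yaw": -0.117,"jaw": 0.06}
    - {"dx": 0.027,"dy": 0.044,"dz": 0.009,"yaw": -0.117,"jaw": 0.06}
    - {"dx": 0.022,"dy": 0.047,"dz": 0.009,"yaw": -0.117,"jaw": 0.06}

```text
t: 2.1
tool_pos: [0.4177, 0.2629, 0.1771]
orientation: [-0.65, -3.074, 0.0]
force: [0.2, -1.6, 0.6]
opening: 0.0601
gripper_force: 0.0
```

Call:
carry_out:
  moves:
    - {"dx": 0.016,"dy": 0.049,"dz": 0.008,"yaw": -0.117,"jaw": 0.06}
    - {"dx": 0.011,"dy": 0.051,"dz": 0.009,"yaw": -0.116,"jaw": 0.06}
    - {"jaw": 0.06}
    - {"jaw": 0.06}

```text
invalid input at $.moves[2]: expected keys jaw, dx, dy, dz, yaw
```

```bash
python3 - <<'E'
from h import *
s=read_state(); print(s['tool_pos'].round(4),phi_of(s),s['t'],s['q'].round(2))
m,im=snap('wrist','w1'); print(proj(m,[[.483,.354,.005],[.376,.375,.005],[.43,.3646,.005]]))
E
```

```text
[0.4177 0.2629 0.1771] 2.7249816363436663 2.1 [ 0.46 -0.14  1.83 -0.    1.45 -0.7 ]
[[340.48448224 192.1373967 ]
 [328.1715525  104.5789536 ]
 [334.82835634 150.75137439]]
```

View pics/w1.png

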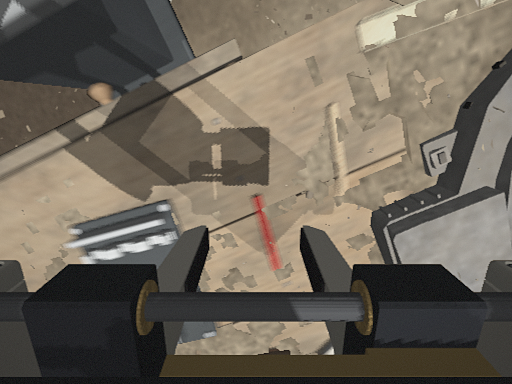

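The wrist view shows dowel B from (333,103) to (340,193), which agrees with the projection. I'll go down and grasp it.

```bash
python3 -c "
from h import *
plan([(.43,.3646,.08,2.949,.05),(.43,.3646,.003,2.949,.05)])"
```

```text
TCP [0.4168 0.2675 0.1753] phi 2.733 t 2.15 F [-4.3  1.1  0.1] open 0.0598
--
0.009 0.031 0.032 -0.072 0.05
0.006 0.032 0.032 -0.072 0.05
0.005 0.033 0.031 -0.072 0.05
-0 -0 0.039 -0 0.05
-0 -0 0.038 -0 0.05
```

Call:
carry_out:
  moves:
    - {"dx": 0.009,"dy": 0.031,"dz": 0.032,"yaw": -0.072,"jaw": 0.05}
    - {"dx": 0.006,"dy": 0.032,"dz": 0.032,"yaw": -0.072,"jaw": 0.05}
    - {"dx": 0.005,"dy": 0.033,"dz": 0.031,"yaw": -0.072,"jaw": 0.05}
    - {"dx": 0,"dy": 0,"dz": 0,"yaw": 0,"jaw": 0.05}
    - {"dx": 0,"dy": 0,"dz": 0,"yaw": 0,"jaw": 0.05}

```text
t: 2.78
tool_pos: [0.4319, 0.3579, 0.0828]
orientation: [-0.322, -3.125, 0.001]
force: [-0.0, -0.6, -0.8]
opening: 0.0497
gripper_force: 0.0
```

```bash
python3 -c "
from h import *
m,im=snap('wrist','w2'); print(proj(m,[[.483,.354,.005],[.376,.375,.005],[.43,.3646,.005]]))
plan([(.43,.3646,.003,2.949,.05)])"
```

```text
[[261.38541107 248.11759956]
 [260.87507883 135.00250636]
 [261.35958104 195.63130406]]
TCP [0.4325 0.358  0.0837] phi 2.936 t 2.825 F [-0.5  0.4 -0.1] open 0.0499
--
0.002 0.003 0.04 -0.007 0.05
0.002 0.003 0.041 -0.006 0.05
```

View pics/w2.png

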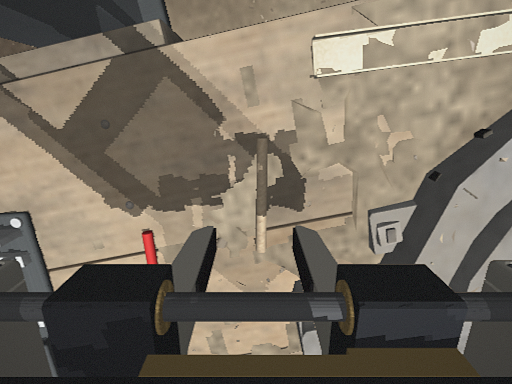

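Dowel B lies at (262,137)–(261,250), as predicted. Descending and closing.

Call:
carry_out:
  moves:
    - {"dx": 0.002,"dy": 0.003,"dz": 0.04,"yaw": -0.007,"jaw": 0.05}
    - {"dx": 0.002,"dy": 0.003,"dz": 0.038,"yaw": -0.006,"jaw": 0.05}
    - {"dx": 0,"dy": 0,"dz": 0,"yaw": 0,"jaw": 0.04}
    - {"dx": 0,"dy": 0,"dz": 0,"yaw": 0,"jaw": 0}
    - {"dx": 0,"dy": 0,"dz": 0,"yaw": 0,"jaw": 0}
    - {"dx": 0,"dy": 0,"dz": 0,"yaw": 0,"jaw": 0}
    - {"dx": 0,"dy": 0,"dz": 0,"yaw": 0,"jaw": 0}
  grip_force: 25

```text
t: 3.7
tool_pos: [0.43, 0.3654, 0.0058]
orientation: [0.301, 3.126, 0.002]
force: [-0.2, -1.1, 5.7]
opening: 0.0094
gripper_force: 25.0
```

```bash
python3 -c "
from h import *
s=read_state();x,y,z=s['tool_pos'];b=inw(PRESS,.001,.04);print(b)
plan([(x,y,.1,2.985,0),(*b,.1,2.985,0)])"
```

```text
[0.47524193 0.10335168]
TCP [0.43   0.3654 0.0058] phi 2.95 t 3.7 F [-0.2 -1.1  5.7] open 0.0094
--
0 0 -0.047 -0.018 0
0 0 -0.047 -0.017 0
-0.017 -0.05 -0 -0 0
-0.017 -0.05 -0 -0 0
-0.017 -0.051 -0 -0 0
-0.017 -0.05 -0 -0 0
-0.018 -0.051 -0 -0 0
```

Call:
carry_out:
  moves:
    - {"dx": 0,"dy": 0,"dz": -0.047,"yaw": -0.018,"jaw": 0}
    - {"dx": 0,"dy": 0,"dz": -0.047,"yaw": -0.017,"jaw": 0}
    - {"dx": -0.017,"dy": -0.05,"dz": 0,"yaw": 0,"jaw": 0}
    - {"dx": -0.017,"dy": -0.05,"dz": 0,"yaw": 0,"jaw": 0}
    - {"dx": -0.017,"dy": -0.051,"dz": 0,"yaw": 0,"jaw": 0}
    - {"dx": -0.017,"dy": -0.05,"dz": 0,"yaw": 0,"jaw": 0}
    - {"dx": -0.018,"dy": -0.051,"dz": 0,"yaw": 0,"jaw": 0}
    - {"dx": 0,"dy": 0,"dz": 0,"yaw": 0,"jaw": 0}

```text
t: 4.7
tool_pos: [0.4754, 0.0995, 0.0988]
orientation: [0.253, 3.131, -0.001]
force: [-0.2, 0.4, -0.1]
opening: 0.0093
gripper_force: 25.0
```

```bash
python3 -c "
from h import *
m,im=snap('wrist','w3')
def pr(x,y,z): return proj(m,[[*inw(PRESS,x,y),z]])[0].round(0)
for y in(-.04,0,.04): print(y,pr(-.041,y,.028),pr(-.029,y,.028),pr(.029,y,.028),pr(.041,y,.028))
print(pr(-.058,-.07,.034),pr(-.058,.07,.034))
plan([(*inw(PRESS,.001,.04),.03,2.985,0)])"
```

```text
-0.04 [165. 155.] [167. 168.] [173. 229.] [174. 241.]
0 [212. 154.] [213. 168.] [216. 229.] [217. 241.]
0.04 [259. 154.] [259. 168.] [259. 229.] [259. 241.]
[124. 135.] [296. 134.]
TCP [0.4751 0.1012 0.0988] phi 2.981 t 4.75 F [ 0.2  0.2 -1.2] open 0.0095
--
0 0.001 0.034 -0.002 0
0 0.001 0.035 -0.002 0
```

View pics/w3.png

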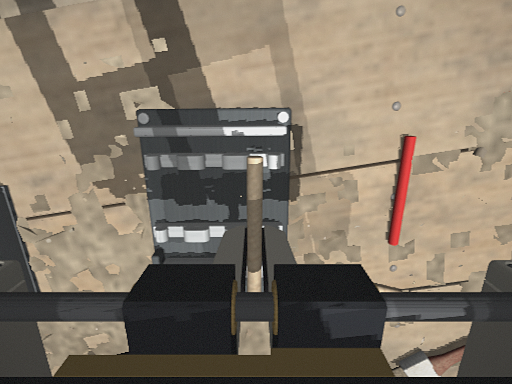

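The dowel is held with its far end at (255,158). The rib slots at about 167, 212 and 258 in row 162 match the projected press pose. Lowering.

Call:
carry_out:
  moves:
    - {"dx": 0,"dy": 0.001,"dz": 0.034,"yaw": -0.002,"jaw": 0}
    - {"dx": 0,"dy": 0.001,"dz": 0.03,"yaw": -0.002,"jaw": 0}
    - {"dx": 0,"dy": 0,"dz": 0,"yaw": 0,"jaw": 0}

```text
t: 5.12
tool_pos: [0.4724, 0.1056, 0.0322]
orientation: [-0.237, -3.127, 0.001]
force: [-0.4, -0.7, -0.2]
opening: 0.0093
gripper_force: 25.0
```

```bash
python3 -c "
from h import *
m,im=snap('wrist','w4')
s=read_state()
o,a=PRESS; d=s['tool_pos'][:2]-o; print('tcp in press',d@[np.cos(a),np.sin(a)],d@[-np.sin(a),np.cos(a)])
print('exp dowel end',proj(m,[[*inw(PRESS,-.054,.04),s['tool_pos'][2]+.003],[*inw(PRESS,-.058,.04),.034]]))
cv2.imwrite('pics/w4c.png',cv2.resize(im[90:270,110:330,::-1],None,fx=3,fy=3))
plan([(*inw(PRESS,.001,.04),.026,2.985,0)])"
```

```text
tcp in press -0.0006986833744233501 0.04203448567527478
exp dowel end [[252.36738891 160.13598376]
 [252.42679591 152.5329988 ]]
TCP [0.4739 0.1056 0.034 ] phi 2.99 t 5.175 F [0.5 0.1 0.7] open 0.0095
--
-0.002 -0.002 0.008 0.005 0
```

View pics/w4c.png

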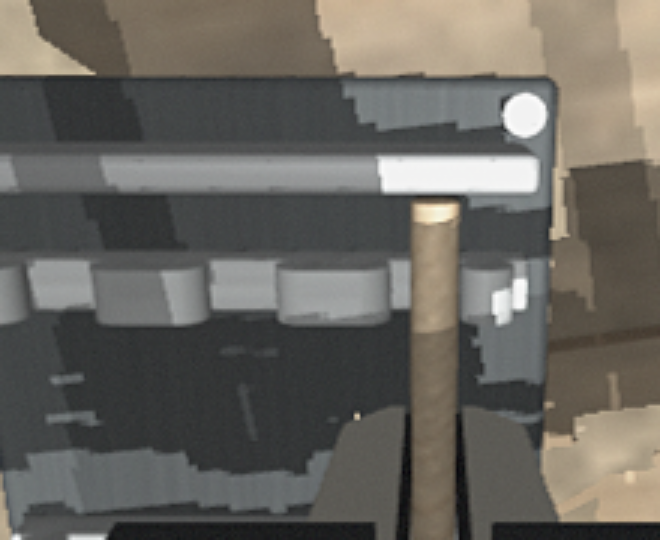

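The dowel sits about 2 mm to the right of the slot centre (435 against 425 in the crop) and close to the end stop. I'll correct that and seat it.

Call:
carry_out:
  moves:
    - {"dx": -0.003,"dy": -0.002,"dz": 0,"yaw": 0.005,"jaw": 0}
    - {"dx": 0,"dy": 0,"dz": 0,"yaw": 0,"jaw": 0}
    - {"dx": 0,"dy": 0,"dz": 0.005,"yaw": 0,"jaw": 0}
    - {"dx": 0,"dy": 0,"dz": 0.003,"yaw": 0,"jaw": 0}
    - {"dx": 0,"dy": 0,"dz": 0,"yaw": 0,"jaw": 0}

```text
t: 5.8
tool_pos: [0.4773, 0.1021, 0.0262]
orientation: [-0.248, -3.131, 0.0]
force: [0.5, 0.4, 0.1]
opening: 0.0095
gripper_force: 25.0
```

```bash
python3 -c "
from h import *
m,im=snap('wrist','w5')
cv2.imwrite('pics/w5c.png',cv2.resize(im[90:270,110:330,::-1],None,fx=3,fy=3))
plan([(*inw(PRESS,.003,.04),.025,2.985,0)])"
```

```text
TCP [0.4775 0.1021 0.0264] phi 2.984 t 5.85 F [-0.2 -0.2 -0.4] open 0.0093
--
0 0.001 0.001 -0.001 0
```

View pics/w5c.png

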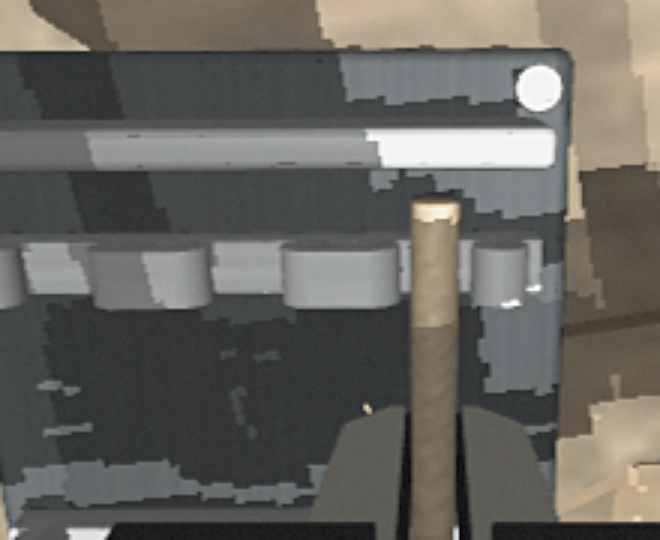

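Dowel B is now centred in the slot (435 against 398–473). Releasing and rising.

Call:
carry_out:
  moves:
    - {"dx": 0,"dy": 0,"dz": 0.002,"yaw": 0,"jaw": 0}
    - {"dx": 0,"dy": 0,"dz": 0,"yaw": 0,"jaw": 0.028}
    - {"dx": 0,"dy": 0,"dz": 0,"yaw": 0,"jaw": 0.028}
    - {"dx": 0,"dy": 0,"dz": -0.01,"yaw": 0,"jaw": 0.028}
    - {"dx": 0,"dy": 0,"dz": -0.055,"yaw": 0,"jaw": 0.04}
    - {"dx": 0,"dy": 0,"dz": -0.055,"yaw": 0,"jaw": 0.04}
    - {"dx": 0,"dy": 0,"dz": 0,"yaw": 0,"jaw": 0.05}

```text
t: 6.72
tool_pos: [0.4817, 0.1026, 0.1512]
orientation: [0.247, 3.121, 0.003]
force: [0.6, 0.5, -0.5]
opening: 0.0457
gripper_force: 0.0
```

```bash
python3 -c "
from h import *
plan([(.57,.22,.12,1.13,.05)])"
```

```text
TCP [0.4817 0.1026 0.1512] phi 2.984 t 6.725 F [ 0.6  0.5 -0.5] open 0.0457
--
-0.006 0.012 0.003 0.169 0.05
-0.004 0.013 0.003 0.168 0.05
-0.002 0.013 0.003 0.169 0.05
0 0.013 0.003 0.168 0.05
0.002 0.013 0.003 0.169 0.05
0.005 0.013 0.003 0.168 0.05
0.007 0.012 0.003 0.169 0.05
0.008 0.01 0.003 0.168 0.05
--
0.01 0.009 0.002 0.169 0.05
0.011 0.007 0.003 0.168 0.05
0.013 0.004 0.002 0.169 0.05
```

Call:
carry_out:
  moves:
    - {"dx": -0.006,"dy": 0.012,"dz": 0.003,"yaw": 0.169,"jaw": 0.05}
    - {"dx": -0.004,"dy": 0.013,"dz": 0.003,"yaw": 0.168,"jaw": 0.05}
    - {"dx": -0.002,"dy": 0.013,"dz": 0.003,"yaw": 0.169,"jaw": 0.05}
    - {"dx": 0,"dy": 0.013,"dz": 0.003,"yaw": 0.168,"jaw": 0.05}
    - {"dx": 0.002,"dy": 0.013,"dz": 0.003,"yaw": 0.169,"jaw": 0.05}
    - {"dx": 0.005,"dy": 0.013,"dz": 0.003,"yaw": 0.168,"jaw": 0.05}
    - {"dx": 0.007,"dy": 0.012,"dz": 0.003,"yaw": 0.169,"jaw": 0.05}
    - {"dx": 0.008,"dy": 0.01,"dz": 0.003,"yaw": 0.168,"jaw": 0.05}

```text
t: 7.72
tool_pos: [0.5419, 0.1878, 0.1197]
orientation: [-2.154, -2.286, 0.002]
force: [-0.1, 0.1, 0.5]
opening: 0.0502
gripper_force: 0.0
```

Call:
carry_out:
  moves:
    - {"dx": 0.01,"dy": 0.009,"dz": 0.002,"yaw": 0.169,"jaw": 0.05}
    - {"dx": 0.011,"dy": 0.007,"dz": 0.003,"yaw": 0.168,"jaw": 0.05}
    - {"dx": 0.013,"dy": 0.004,"dz": 0.002,"yaw": 0.169,"jaw": 0.05}
    - {"dx": 0,"dy": 0,"dz": 0,"yaw": 0,"jaw": 0.05}
    - {"dx": 0,"dy": 0,"dz": 0,"yaw": 0,"jaw": 0.05}

```text
t: 8.35
tool_pos: [0.5655, 0.2194, 0.1132]
orientation: [-2.65, -1.687, 0.001]
force: [0.4, -0.2, 0.5]
opening: 0.0499
gripper_force: 0.0
```

```bash
python3 -c "
from h import *
m,im=snap('wrist','w6')
e=proj(m,[[.636,.282,.005],[.589,.182,.005],[.6125,.2322,.005]]); print(e)
t,ti=snap('top','top1')
b=im[:,:,::-1].copy()
c=cv2.resize(ti[150:260,130:290,::-1],(512,352))
cv2.imwrite('pics/w6c.png',cv2.resize(np.vstack([b,c]),(400,575)))
plan([(.6125,.2322,.006,1.13,.05)])"
```

```text
[[292.76572753 101.86082103]
 [288.20457535 211.90783634]
 [290.27149883 159.97929072]]
TCP [0.5657 0.2193 0.1135] phi 1.132 t 8.45 F [0.6 0.3 0.5] open 0.0502
--
0.011 0.012 0.036 0.001 0.05
0.01 0.012 0.036 0.001 0.05
0.011 0.013 0.036 0 0.05
```

View pics/w6c.png

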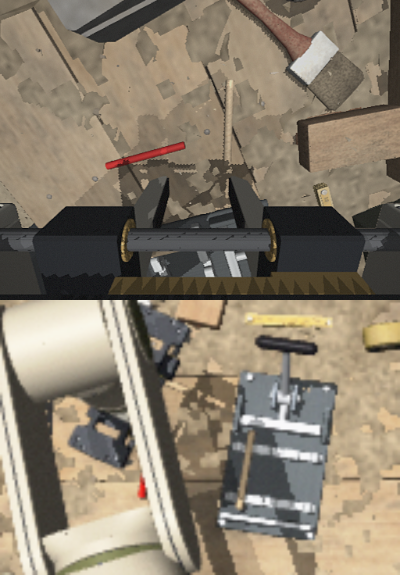

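Dowel A is at about (296,102)–(293,211) in full pixels, roughly 4 px right of the prediction. Dowel B lies in the press's left slot. I'll add 3 mm and grasp.

Call:
carry_out:
  moves:
    - {"dx": 0.011,"dy": 0.013,"dz": 0.036,"yaw": 0,"jaw": 0.05}
    - {"dx": 0.01,"dy": 0.013,"dz": 0.036,"yaw": 0,"jaw": 0.05}
    - {"dx": 0.011,"dy": 0.014,"dz": 0.035,"yaw": 0,"jaw": 0.05}
    - {"dx": 0,"dy": 0,"dz": 0,"yaw": 0,"jaw": 0.05}
    - {"dx": 0,"dy": 0,"dz": 0,"yaw": 0,"jaw": 0}
    - {"dx": 0,"dy": 0,"dz": 0,"yaw": 0,"jaw": 0}
    - {"dx": 0,"dy": 0,"dz": 0,"yaw": 0,"jaw": 0}
    - {"dx": 0,"dy": 0,"dz": 0,"yaw": 0,"jaw": 0}

```text
t: 9.45
tool_pos: [0.6161, 0.2318, 0.0075]
orientation: [2.653, 1.682, 0.002]
force: [-0.7, -0.3, 0.3]
opening: 0.0142
gripper_force: 0.1
```

```bash
python3 -c "
from h import *
s=read_state();x,y,z=s['tool_pos']
plan([(x,y,.13,1.13,0),(*inw(PRESS,.003,-.04),.11,2.985,0)])"
```

```text
TCP [0.6161 0.2318 0.0075] phi 1.13 t 9.45 F [-0.7 -0.3  0.3] open 0.0142
--
0 0 -0.041 -0 0
0 0 -0.041 -0 0
0 0 -0.041 -0 0
-0.023 -0.004 0.002 -0.169 0
-0.022 -0.008 0.002 -0.169 0
-0.02 -0.012 0.002 -0.169 0
-0.018 -0.015 0.002 -0.169 0
-0.015 -0.018 0.002 -0.168 0
--
-0.012 -0.02 0.002 -0.169 0
-0.008 -0.022 0.002 -0.168 0
-0.005 -0.023 0.002 -0.169 0
-0.001 -0.023 0.001 -0.168 0
0.003 -0.023 0.002 -0.169 0
0.007 -0.022 0.001 -0.168 0
```

Call:
carry_out:
  moves:
    - {"dx": 0,"dy": 0,"dz": 0.002,"yaw": 0,"jaw": 0}
    - {"dx": 0,"dy": 0,"dz": 0,"yaw": 0,"jaw": 0}
    - {"dx": 0,"dy": 0,"dz": 0,"yaw": 0,"jaw": 0}
    - {"dx": 0,"dy": 0,"dz": -0.041,"yaw": 0,"jaw": 0}
    - {"dx": 0,"dy": 0,"dz": -0.041,"yaw": 0,"jaw": 0}
    - {"dx": 0,"dy": 0,"dz": -0.041,"yaw": 0,"jaw": 0}
    - {"dx": -0.023,"dy": -0.004,"dz": 0.002,"yaw": -0.169,"jaw": 0}
    - {"dx": -0.022,"dy": -0.008,"dz": 0.002,"yaw": -0.169,"jaw": 0}

```text
t: 10.45
tool_pos: [0.5889, 0.1933, 0.1245]
orientation: [2.326, 2.111, 0.002]
force: [0.1, -0.1, -1.6]
opening: 0.0093
gripper_force: 25.0
```

Call:
carry_out:
  moves:
    - {"dx": -0.02,"dy": -0.012,"dz": 0.002,"yaw": -0.169,"jaw": 0}
    - {"dx": -0.018,"dy": -0.015,"dz": 0.002,"yaw": -0.169,"jaw": 0}
    - {"dx": -0.015,"dy": -0.018,"dz": 0.002,"yaw": -0.168,"jaw": 0}
    - {"dx": -0.012,"dy": -0.02,"dz": 0.002,"yaw": -0.169,"jaw": 0}
    - {"dx": -0.008,"dy": -0.022,"dz": 0.002,"yaw": -0.168,"jaw": 0}
    - {"dx": -0.005,"dy": -0.023,"dz": 0.002,"yaw": -0.169,"jaw": 0}
    - {"dx": -0.001,"dy": -0.023,"dz": 0.001,"yaw": -0.168,"jaw": 0}
    - {"dx": 0.003,"dy": -0.023,"dz": 0.002,"yaw": -0.169,"jaw": 0}

```text
t: 11.45
tool_pos: [0.4781, 0.0422, 0.1086]
orientation: [0.499, 3.101, 0.0]
force: [0.7, 0.3, 1.5]
opening: 0.0096
gripper_force: 25.0
```

Call:
carry_out:
  moves:
    - {"dx": 0.007,"dy": -0.022,"dz": 0.001,"yaw": -0.168,"jaw": 0}
    - {"dx": 0,"dy": 0,"dz": 0,"yaw": 0,"jaw": 0}
    - {"dx": 0,"dy": 0,"dz": 0,"yaw": 0,"jaw": 0}

```text
t: 11.82
tool_pos: [0.4654, 0.0245, 0.1079]
orientation: [0.252, 3.131, 0.001]
force: [-0.2, -0.6, -0.0]
opening: 0.0094
gripper_force: 25.0
```

```bash
python3 -c "
from h import *
plan([(*inw(PRESS,.003,-.04),.034,2.985,0)])"
```

```text
TCP [0.4654 0.0245 0.1079] phi 2.981 t 11.825 F [-0.2 -0.6 -0. ] open 0.0094
--
0 -0 0.037 -0.002 0
0.001 -0.001 0.037 -0.002 0
```

Call:
carry_out:
  moves:
    - {"dx": 0,"dy": 0,"dz": 0.037,"yaw": -0.002,"jaw": 0}
    - {"dx": 0,"dy": 0,"dz": 0.036,"yaw": -0.002,"jaw": 0}
    - {"dx": 0,"dy": 0,"dz": 0,"yaw": 0,"jaw": 0}
    - {"dx": 0,"dy": 0,"dz": 0,"yaw": 0,"jaw": 0}

```text
t: 12.32
tool_pos: [0.4659, 0.0245, 0.0359]
orientation: [0.241, 3.131, 0.0]
force: [0.0, -0.4, 0.2]
opening: 0.0092
gripper_force: 25.0
```

```bash
python3 -c "
from h import *
m,im=snap('wrist','w7')
cv2.imwrite('pics/w7c.png',cv2.resize(im[90:270,180:400,::-1],None,fx=3,fy=3))
plan([(*inw(PRESS,.003,-.04),.025,2.985,0)])"
```

```text
TCP [0.4664 0.0244 0.0364] phi 2.988 t 12.375 F [ 0.  -0.1  0.1] open 0.0092
--
0.002 -0.001 0.011 0.003 0
```

View pics/w7c.png

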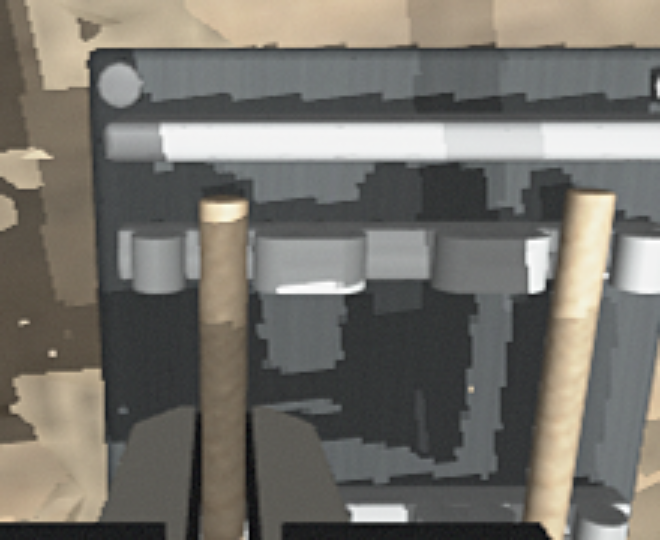

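Dowel A is aligned with its slot (224 against a centre of 221). B lies in its slot, slightly skewed. Seating A.

Call:
carry_out:
  moves:
    - {"dx": 0,"dy": -0.001,"dz": 0.006,"yaw": 0.003,"jaw": 0}
    - {"dx": 0,"dy": 0,"dz": 0.005,"yaw": 0,"jaw": 0}
    - {"dx": 0,"dy": 0,"dz": 0,"yaw": 0,"jaw": 0}
    - {"dx": 0,"dy": 0,"dz": 0,"yaw": 0,"jaw": 0.028}
    - {"dx": 0,"dy": 0,"dz": 0,"yaw": 0,"jaw": 0.028}
    - {"dx": 0,"dy": 0,"dz": -0.01,"yaw": 0,"jaw": 0.028}
    - {"dx": 0,"dy": 0,"dz": -0.055,"yaw": 0,"jaw": 0.03}
    - {"dx": 0,"dy": 0,"dz": -0.055,"yaw": 0,"jaw": 0.03}

```text
t: 13.38
tool_pos: [0.4641, 0.0232, 0.1451]
orientation: [-0.244, -3.131, 0.0]
force: [0.9, 0.4, -0.2]
opening: 0.0299
gripper_force: 0.0
```

Call:
carry_out:
  moves:
    - {"dx": 0.03,"dy": 0.03,"dz": -0.05,"yaw": 0,"jaw": 0}
    - {"dx": 0,"dy": 0,"dz": 0,"yaw": 0,"jaw": 0}
    - {"dx": 0,"dy": 0,"dz": 0,"yaw": 0,"jaw": 0}

```text
t: 13.75
tool_pos: [0.441, 0.0559, 0.1914]
orientation: [0.243, 3.132, -0.0]
force: [-0.5, -0.6, -0.3]
opening: 0.0048
gripper_force: 0.0
```

```bash
python3 -c "
from h import *
s=read_state();print(s['tool_pos'],phi_of(s),s['t'],s['opening'])
m,im=snap('wrist','w8'); t,ti=snap('top','top2')
def pr(x,y,z): return proj(m,[[*inw(PRESS,x,y),z]])[0].round(0)
print(pr(0,.04,.023),pr(0,-.04,.023),pr(-.055,.04,.023),pr(.055,.04,.023))
cv2.imwrite('pics/w8c.png',np.vstack([cv2.resize(im[:270,:,::-1],(512,270)),cv2.resize(ti[150:260,130:290,::-1],(480,330)) if 0 else cv2.resize(ti[165:250,130:290,::-1],(512,272))]))"
```

```text
[0.44098517 0.05587658 0.19137026] 2.9864820628112327 13.75 0.004766288641040786
[296. 195.] [233. 195.] [298. 152.] [294. 235.]
```

View pics/w8c.png

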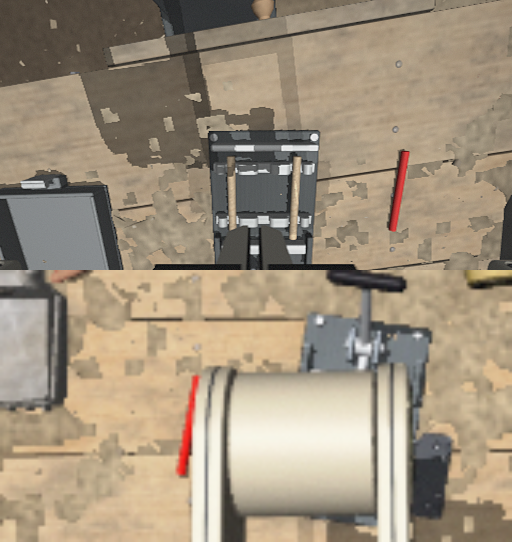

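Both dowels lie home: B spans (298,156)–(293,238) and A (231,157)–(234,228). Next I'll go over the lever and push its T-grip from behind.

Call:
carry_out:
  moves:
    - {"dx": -0.058,"dy": 0.003,"dz": 0,"yaw": 0,"jaw": 0}
    - {"dx": -0.058,"dy": 0.003,"dz": 0,"yaw": 0,"jaw": 0}
    - {"dx": -0.058,"dy": 0.003,"dz": 0,"yaw": 0,"jaw": 0}
    - {"dx": -0.057,"dy": 0.003,"dz": 0,"yaw": 0,"jaw": 0}
    - {"dx": 0,"dy": 0,"dz": 0,"yaw": 0,"jaw": 0}
    - {"dx": 0,"dy": 0,"dz": 0.03,"yaw": 0,"jaw": 0}
    - {"dx": 0,"dy": 0,"dz": 0.033,"yaw": 0,"jaw": 0}
    - {"dx": 0,"dy": 0,"dz": 0,"yaw": 0,"jaw": 0}

```text
t: 14.85
tool_pos: [0.6673, 0.0316, 0.1236]
orientation: [-0.244, -3.123, 0.001]
force: [0.4, -0.5, 0.4]
opening: 0.0006
gripper_force: 0.0
```

```bash
python3 -c "
from h import *
plan([(*inw(PRESS,.19,0),.128,2.985,0),(*inw(PRESS,.080,0),.128,2.985,0)])"
```

```text
TCP [0.6673 0.0316 0.1236] phi 2.985 t 14.85 F [ 0.4 -0.5  0.4] open 0.0006
--
0.012 0.001 -0.004 0 0
0.055 -0 -0 0 0
0.055 -0 -0 0 0
```

Call:
carry_out:
  moves:
    - {"dx": 0.02,"dy": 0,"dz": -0.004,"yaw": 0,"jaw": 0}
    - {"dx": 0.02,"dy": 0,"dz": 0,"yaw": 0,"jaw": 0}
    - {"dx": 0.02,"dy": 0,"dz": 0,"yaw": 0,"jaw": 0}
    - {"dx": 0.02,"dy": 0,"dz": 0,"yaw": 0,"jaw": 0}
    - {"dx": 0.02,"dy": 0,"dz": 0,"yaw": 0,"jaw": 0}
    - {"dx": 0.018,"dy": 0,"dz": 0,"yaw": 0,"jaw": 0}
    - {"dx": 0,"dy": 0,"dz": 0,"yaw": 0,"jaw": 0}

```text
t: 15.72
tool_pos: [0.5556, 0.05, 0.1349]
orientation: [0.244, 3.127, 0.0]
force: [4.5, -0.4, 3.1]
opening: 0.0001
gripper_force: 2.6
```

```bash
python3 -c "
from h import *
s=read_state(); o,a=PRESS; d=s['tool_pos'][:2]-o; print(d@[np.cos(a),np.sin(a)],s['tool_pos'],s['force'])"
```

```text
0.0886564445007829 [0.55555145 0.05004585 0.13489706] [ 4.51873373 -0.43639667  3.07032117]
```

Call:
carry_out:
  moves:
    - {"dx": 0.005,"dy": 0,"dz": 0.004,"yaw": 0,"jaw": 0}
    - {"dx": 0.005,"dy": 0,"dz": 0,"yaw": 0,"jaw": 0}
    - {"dx": 0,"dy": 0,"dz": 0,"yaw": 0,"jaw": 0}

```text
t: 16.1
tool_pos: [0.5468, 0.0515, 0.1304]
orientation: [0.245, 3.127, 0.0]
force: [6.3, -0.5, 0.8]
opening: 0.0005
gripper_force: 3.4
```

Call:
carry_out:
  moves:
    - {"dx": 0.004,"dy": 0,"dz": 0,"yaw": 0,"jaw": 0}
    - {"dx": 0,"dy": 0,"dz": 0,"yaw": 0,"jaw": 0}

```text
t: 16.35
tool_pos: [0.5449, 0.0517, 0.1309]
orientation: [0.245, 3.123, 0.0]
force: [15.0, -1.4, -4.3]
opening: 0.0006
gripper_force: 7.3
```

Call:
carry_out:
  moves:
    - {"dx": 0.004,"dy": 0,"dz": 0,"yaw": 0,"jaw": 0}
    - {"dx": 0,"dy": 0,"dz": 0,"yaw": 0,"jaw": 0}

```text
t: 16.6
tool_pos: [0.5442, 0.0518, 0.1313]
orientation: [0.245, 3.116, 0.0]
force: [31.0, -5.1, -15.0]
opening: 0.0003
gripper_force: 15.9
```

The force rises sharply at press x ≈ 0.077, which is the stop. Backing off.

Call:
carry_out:
  moves:
    - {"dx": -0.02,"dy": 0,"dz": 0,"yaw": 0,"jaw": 0}
    - {"dx": -0.025,"dy": 0,"dz": 0,"yaw": 0,"jaw": 0}
    - {"dx": -0.025,"dy": 0,"dz": 0,"yaw": 0,"jaw": 0}
    - {"dx": -0.025,"dy": 0,"dz": 0,"yaw": 0,"jaw": 0}
    - {"dx": -0.03,"dy": 0,"dz": 0,"yaw": 0,"jaw": 0}
    - {"dx": -0.012,"dy": 0,"dz": -0.01,"yaw": 0,"jaw": 0}
    - {"dx": 0,"dy": 0,"dz": -0.05,"yaw": 0,"jaw": 0}
    - {"dx": 0,"dy": 0,"dz": -0.01,"yaw": 0,"jaw": 0}

```text
t: 17.6
tool_pos: [0.6745, 0.0314, 0.2034]
orientation: [0.244, 3.126, 0.001]
force: [0.1, 0.1, 0.2]
opening: 0.0005
gripper_force: 0.0
```

```bash
python3 -c "
from h import *
b=inw(PRESS,.0,.04)
plan([(*inw(PRESS,.01,.02),.2,2.985,.03),(*inw(PRESS,-.0,.04),.09,2.985,.03)])"
```

```text
TCP [0.6745 0.0314 0.2034] phi 2.986 t 17.6 F [0.1 0.1 0.2] open 0.0005
--
0.05 0.005 0.001 0 0.03
0.05 0.005 0.001 0 0.03
0.05 0.005 0.001 0 0.03
0.049 0.005 0 0.001 0.03
0.005 0.01 0.055 -0 0.03
0.005 0.01 0.055 -0 0.03
```

Call:
carry_out:
  moves:
    - {"dx": 0.05,"dy": 0.005,"dz": 0.001,"yaw": 0,"jaw": 0.03}
    - {"dx": 0.05,"dy": 0.005,"dz": 0.001,"yaw": 0,"jaw": 0.03}
    - {"dx": 0.05,"dy": 0.005,"dz": 0.001,"yaw": 0,"jaw": 0.03}
    - {"dx": 0.049,"dy": 0.005,"dz": 0,"yaw": 0,"jaw": 0.03}
    - {"dx": 0.005,"dy": 0.01,"dz": 0.055,"yaw": 0,"jaw": 0.03}
    - {"dx": 0.005,"dy": 0.01,"dz": 0.055,"yaw": 0,"jaw": 0.03}
    - {"dx": 0,"dy": 0,"dz": 0,"yaw": 0,"jaw": 0.03}
    - {"dx": 0,"dy": 0,"dz": 0,"yaw": 0,"jaw": 0.03}

```text
t: 18.6
tool_pos: [0.4729, 0.1035, 0.0871]
orientation: [0.244, 3.131, 0.0]
force: [2.1, -0.3, 1.3]
opening: 0.0294
gripper_force: 0.0
```

```bash
python3 -c "
from h import *
m,im=snap('wrist','w9')
def pr(x,y,z): return proj(m,[[*inw(PRESS,x,y),z]])[0].round(0)
print(pr(0,.04,.023),pr(0,-.04,.023),pr(-.055,.04,.023),pr(-.055,-.04,.023))
h=cv2.cvtColor(im,cv2.COLOR_RGB2HSV).astype(int)
w=((h[...,1]>60)&(h[...,0]>8)&(h[...,0]<28)).astype(np.uint8)
q=np.array([pr(x,y,.023) for x,y in((-.057,-.066),(-.057,.066),(-.01,.066),(-.01,-.066))],np.int32)
k=np.zeros_like(w);cv2.fillConvexPoly(k,q,1);w&=k
n,l,st,c=cv2.connectedComponentsWithStats(w)
for i in range(1,n):
    if st[i][4]>60:
        ys,xs=np.where(l==i);f=np.polyfit(ys,xs,1);e=[(np.polyval(f,y),y) for y in(ys.min(),ys.max())]
        W=ray(m,e,.023)[:,:2]-PRESS[0];a=PRESS[1]
        print(st[i],(W@np.array([[np.cos(a),-np.sin(a)],[np.sin(a),np.cos(a)]])).round(4).tolist())
plan([(*inw(PRESS,0,.04),.025,2.985,.03)])
cv2.imwrite('pics/w9c.png',im[60:290,100:400,::-1])"
```

```text
[255. 205.] [164. 205.] [255. 142.] [158. 142.]
[150 143  16  52 454] [[-0.0543, -0.042], [-0.0104, -0.0417]]
[248 143  12  52 466] [[-0.0544, 0.0384], [-0.0104, 0.0383]]
TCP [0.4738 0.1035 0.088 ] phi 2.986 t 18.65 F [ 0.2 -0.3  0.1] open 0.0302
--
-0 0 0.031 0 0.03
-0 0 0.032 0.001 0.03
```

View pics/w9c.png

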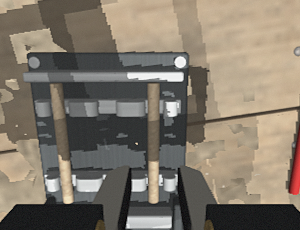

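Both dowels are home after stamping, at x ≈ 0 and y ≈ +0.038 and −0.042. Picking the first.

Call:
carry_out:
  moves:
    - {"dx": 0,"dy": -0.001,"dz": 0.033,"yaw": 0,"jaw": 0.03}
    - {"dx": 0,"dy": 0,"dz": 0.034,"yaw": 0,"jaw": 0.03}
    - {"dx": 0,"dy": 0,"dz": 0,"yaw": 0,"jaw": 0.03}
    - {"dx": 0,"dy": 0,"dz": 0,"yaw": 0,"jaw": 0}
    - {"dx": 0,"dy": 0,"dz": 0,"yaw": 0,"jaw": 0}
    - {"dx": 0,"dy": 0,"dz": 0,"yaw": 0,"jaw": 0}
    - {"dx": 0,"dy": 0,"dz": 0,"yaw": 0,"jaw": 0}

```text
t: 19.52
tool_pos: [0.4733, 0.1028, 0.0202]
orientation: [0.244, 3.129, 0.001]
force: [-1.8, 0.0, 8.1]
opening: 0.0095
gripper_force: 25.0
```

```bash
python3 -c "
from h import *
s=read_state();x,y,z=s['tool_pos'];ph=np.pi-.134
plan([(x,y,.1,2.985,0),(*inw(CASE,0,.03),.11,ph,0)])"
```

```text
TCP [0.4733 0.1028 0.0202] phi 2.986 t 19.525 F [-1.8  0.   8.1] open 0.0095
--
0 0 -0.04 0 0
0 0 -0.04 0.001 0
-0.01 -0.048 -0.002 -0.004 0
-0.01 -0.047 -0.002 -0.004 0
-0.01 -0.048 -0.001 -0.004 0
-0.01 -0.048 -0.002 -0.004 0
-0.009 -0.047 -0.001 -0.003 0
-0.009 -0.048 -0.002 -0.004 0
```

Call:
carry_out:
  moves:
    - {"dx": 0,"dy": 0,"dz": -0.04,"yaw": 0,"jaw": 0}
    - {"dx": 0,"dy": 0,"dz": -0.04,"yaw": 0,"jaw": 0}
    - {"dx": -0.01,"dy": -0.048,"dz": -0.002,"yaw": -0.004,"jaw": 0}
    - {"dx": -0.01,"dy": -0.047,"dz": -0.002,"yaw": -0.004,"jaw": 0}
    - {"dx": -0.01,"dy": -0.048,"dz": -0.001,"yaw": -0.004,"jaw": 0}
    - {"dx": -0.01,"dy": -0.048,"dz": -0.002,"yaw": -0.004,"jaw": 0}
    - {"dx": -0.009,"dy": -0.047,"dz": -0.001,"yaw": -0.003,"jaw": 0}
    - {"dx": -0.009,"dy": -0.048,"dz": -0.002,"yaw": -0.004,"jaw": 0}

```text
t: 20.52
tool_pos: [0.4875, -0.1904, 0.109]
orientation: [0.208, 3.134, -0.0]
force: [1.4, 0.7, 0.2]
opening: 0.0093
gripper_force: 25.0
```

```bash
python3 -c "
from h import *
s=read_state();print(s['tool_pos'],s['opening'])
m,im=snap('wrist','w10')
print([proj(m,[[*inw(CASE,x,y),.036]])[0].round().tolist() for x,y in((-.07,-.07),(-.07,.07),(-.065,-.065),(-.065,.065),(0,.07),(0,-.07))])
cv2.imwrite('pics/w10c.png',im[40:330,:,::-1])
plan([(*inw(CASE,0,.025),.05,np.pi-.134,0)])"
```

```text
[ 0.48752345 -0.19036857  0.10904518] 0.009334873306266115
[[138.0, 122.0], [305.0, 123.0], [144.0, 129.0], [299.0, 129.0], [301.0, 202.0], [147.0, 202.0]]
TCP [ 0.4877 -0.1959  0.1097] phi 3.007 t 20.575 F [-2.6 -3.6  0.7] open 0.0097
--
-0 0.001 0.03 -0 0
-0 0.002 0.03 -0 0
```

View pics/w10c.png

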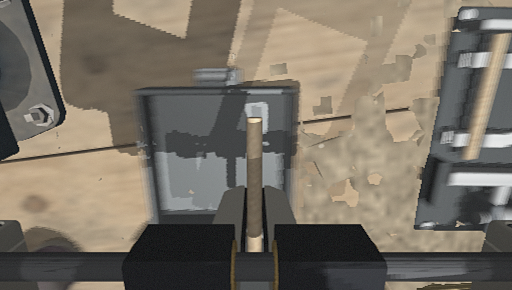

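The case rim's front corners are at about (136,129) and (300,126), within about 4 mm of the estimate. The dowel is held and clear of the walls. Lowering it in.

Call:
carry_out:
  moves:
    - {"dx": -0.003,"dy": 0,"dz": 0.03,"yaw": 0,"jaw": 0}
    - {"dx": 0,"dy": 0,"dz": 0.03,"yaw": 0,"jaw": 0}
    - {"dx": 0,"dy": 0,"dz": 0.02,"yaw": 0,"jaw": 0}
    - {"dx": 0,"dy": 0,"dz": 0.015,"yaw": 0,"jaw": 0}
    - {"dx": 0,"dy": 0,"dz": 0,"yaw": 0,"jaw": 0}
    - {"dx": 0,"dy": 0,"dz": 0,"yaw": 0,"jaw": 0}

```text
t: 21.32
tool_pos: [0.4911, -0.1893, 0.0143]
orientation: [0.208, 3.134, -0.001]
force: [0.2, -0.3, -0.1]
opening: 0.0097
gripper_force: 25.0
```

Call:
carry_out:
  moves:
    - {"dx": 0,"dy": -0.003,"dz": 0.004,"yaw": 0,"jaw": 0}
    - {"dx": 0,"dy": 0,"dz": 0,"yaw": 0,"jaw": 0}
    - {"dx": 0,"dy": 0,"dz": 0,"yaw": 0,"jaw": 0.02}
    - {"dx": 0,"dy": 0,"dz": 0,"yaw": 0,"jaw": 0.02}
    - {"dx": 0,"dy": 0,"dz": -0.03,"yaw": 0,"jaw": 0.02}
    - {"dx": 0,"dy": 0,"dz": -0.055,"yaw": 0,"jaw": 0.03}
    - {"dx": 0,"dy": 0,"dz": -0.01,"yaw": 0,"jaw": 0.03}
    - {"dx": 0,"dy": 0,"dz": 0,"yaw": 0,"jaw": 0.03}

```text
t: 22.32
tool_pos: [0.4905, -0.1923, 0.1048]
orientation: [0.208, 3.133, -0.001]
force: [0.7, 0.5, -1.3]
opening: 0.0299
gripper_force: 0.0
```

```bash
python3 -c "
from h import *
m,im=snap('wrist','w11')
def pr(x,y,z): return proj(m,[[*inw(CASE,x,y),z]])[0].round(0)
print(pr(-.055,.025,.01),pr(0,.025,.01))
h=cv2.cvtColor(im,cv2.COLOR_RGB2HSV).astype(int)
w=((h[...,1]>60)&(h[...,0]>8)&(h[...,0]<28)).astype(np.uint8)
q=np.array([pr(x,y,.01) for x,y in((-.06,-.06),(-.06,.06),(.06,.06),(.06,-.06))],np.int32)
k=np.zeros_like(w);cv2.fillConvexPoly(k,q,1);w&=k
n,l,st,c=cv2.connectedComponentsWithStats(w)
for i in range(1,n):
    if st[i][4]>60:
        ys,xs=np.where(l==i);f=np.polyfit(ys,xs,1);e=[(np.polyval(f,y),y) for y in(ys.min(),ys.max())]
        W=ray(m,e,.01)[:,:2]-CASE[0];a=CASE[1]
        print(st[i],(W@np.array([[np.cos(a),-np.sin(a)],[np.sin(a),np.cos(a)]])).round(4).tolist())
plan([(*inw(PRESS,0,-.042),.09,2.985,.03),(*inw(PRESS,0,-.042),.021,2.985,.03)])"
```

```text
[253. 134.] [253. 191.]
[249 140  10 107 803] [[-0.0499, 0.0255], [0.0598, 0.0254]]
TCP [ 0.4895 -0.1918  0.1034] phi 3.009 t 22.375 F [-0.3  0.6  0.2] open 0.0299
--
0.014 0.052 0.003 0.006 0.03
0.014 0.052 0.003 0.006 0.03
0.015 0.052 0.004 0.006 0.03
0.015 0.052 0.003 0.006 0.03
0 0 0.035 -0 0.03
0 0 0.034 -0 0.03
```

The first dowel lies flat in the case at x −0.050 to 0.060, y 0.025. Fetching the second.

Call:
carry_out:
  moves:
    - {"dx": 0.014,"dy": 0.052,"dz": 0.003,"yaw": 0.006,"jaw": 0.03}
    - {"dx": 0.014,"dy": 0.052,"dz": 0.003,"yaw": 0.006,"jaw": 0.03}
    - {"dx": 0.015,"dy": 0.052,"dz": 0.004,"yaw": 0.006,"jaw": 0.03}
    - {"dx": 0.015,"dy": 0.052,"dz": 0.003,"yaw": 0.006,"jaw": 0.03}
    - {"dx": 0,"dy": 0,"dz": 0,"yaw": 0,"jaw": 0.03}
    - {"dx": 0,"dy": 0,"dz": 0,"yaw": 0,"jaw": 0.03}

```text
t: 23.12
tool_pos: [0.461, 0.0219, 0.0898]
orientation: [-0.244, -3.13, 0.001]
force: [-0.5, 0.7, -0.3]
opening: 0.0298
gripper_force: 0.0
```

```bash
cat >> h.py <<'E'
def find(m,im,F,z,box):
    def pr(x,y): return proj(m,[[*inw(F,x,y),z]])[0].round(0)
    h=cv2.cvtColor(im,cv2.COLOR_RGB2HSV).astype(int)
    w=((h[...,1]>60)&(h[...,0]>8)&(h[...,0]<28)).astype(np.uint8)
    x0,x1,y0,y1=box; q=np.array([pr(*t) for t in((x0,y0),(x0,y1),(x1,y1),(x1,y0))],np.int32)
    k=np.zeros_like(w);cv2.fillConvexPoly(k,q,1);w&=k
    n,l,st,c=cv2.connectedComponentsWithStats(w); a=F[1]
    for i in range(1,n):
        if st[i][4]>60:
            ys,xs=np.where(l==i);f=np.polyfit(ys,xs,1);e=[(np.polyval(f,y),y) for y in(ys.min(),ys.max())]
            W=ray(m,e,z)[:,:2]-F[0]
            print(st[i],(W@np.array([[np.cos(a),-np.sin(a)],[np.sin(a),np.cos(a)]])).round(4).tolist())
E
python3 -c "
from h import *
m,im=snap('wrist','w12'); find(m,im,PRESS,.023,(-.057,-.01,-.066,.066))
plan([(*inw(PRESS,0,-.042),.021,2.985,.03)])"
```

```text
[249 156  11  38 321] [[-0.0424, -0.0436], [-0.0097, -0.0436]]
[374 180   8  14  80] [[-0.0216, 0.0641], [-0.0099, 0.064]]
TCP [0.4614 0.0214 0.0902] phi 2.985 t 23.175 F [-0.   0.3  0.5] open 0.03
--
0 0.001 0.035 -0 0.03
0 0 0.034 -0 0.03
```

Call:
carry_out:
  moves:
    - {"dx": 0,"dy": 0,"dz": 0.035,"yaw": 0,"jaw": 0.03}
    - {"dx": 0,"dy": 0,"dz": 0.034,"yaw": 0,"jaw": 0.03}
    - {"dx": 0,"dy": 0,"dz": 0,"yaw": 0,"jaw": 0.03}
    - {"dx": 0,"dy": 0,"dz": 0,"yaw": 0,"jaw": 0}
    - {"dx": 0,"dy": 0,"dz": 0,"yaw": 0,"jaw": 0}
    - {"dx": 0,"dy": 0,"dz": 0,"yaw": 0,"jaw": 0}
    - {"dx": 0,"dy": 0,"dz": -0.04,"yaw": 0,"jaw": 0}
    - {"dx": 0,"dy": 0,"dz": -0.045,"yaw": 0,"jaw": 0}

```text
t: 24.18
tool_pos: [0.4613, 0.0221, 0.1081]
orientation: [-0.246, -3.131, 0.0]
force: [1.0, 0.2, 0.5]
opening: 0.0094
gripper_force: 25.0
```

```bash
python3 -c "
from h import *
m,im=snap('wrist','w13'); s=read_state(); z=s['tool_pos'][2]+.002
F=(s['tool_pos'][:2],PRESS[1]); find(m,im,F,z,(-.08,.0,-.02,.02))
plan([(*inw(CASE,0,-.025),.11,np.pi-.134,0)])"
```

```text
[246 169  17  81 858] [[-0.0517, -0.0012], [-0.0003, -0.001]]
TCP [0.4654 0.022  0.1154] phi 2.985 t 24.225 F [2.1 0.8 5. ] open 0.0094
--
-0.011 -0.052 0.001 -0.004 0
-0.011 -0.052 0.001 -0.005 0
-0.011 -0.052 0.001 -0.004 0
-0.011 -0.052 0.001 -0.005 0
-0.011 -0.051 0.001 -0.004 0
```

Call:
carry_out:
  moves:
    - {"dx": -0.011,"dy": -0.052,"dz": 0.001,"yaw": -0.004,"jaw": 0}
    - {"dx": -0.011,"dy": -0.052,"dz": 0.001,"yaw": -0.005,"jaw": 0}
    - {"dx": -0.011,"dy": -0.052,"dz": 0.001,"yaw": -0.004,"jaw": 0}
    - {"dx": -0.011,"dy": -0.052,"dz": 0.001,"yaw": -0.005,"jaw": 0}
    - {"dx": -0.011,"dy": -0.051,"dz": 0.001,"yaw": -0.004,"jaw": 0}
    - {"dx": 0,"dy": 0,"dz": 0,"yaw": 0,"jaw": 0}
    - {"dx": 0,"dy": 0,"dz": 0,"yaw": 0,"jaw": 0}

```text
t: 25.1
tool_pos: [0.4781, -0.242, 0.1023]
orientation: [-0.213, -3.134, -0.001]
force: [-0.1, -0.1, 0.2]
opening: 0.0096
gripper_force: 25.0
```

```bash
python3 -c "
from h import *
m,im=snap('wrist','w14'); s=read_state(); z=s['tool_pos'][2]+.002
F=(s['tool_pos'][:2],CASE[1]); find(m,im,F,z,(-.08,.0,-.02,.02)); print('case');find(m,im,CASE,.01,(-.062,.062,0,.06))
plan([(*inw(CASE,0,-.025),.013,np.pi-.134,0)])"
```

```text
[220 110  38  19 457] [[-0.08, -0.0101], [-0.07, -0.0065]]
[246 170  17  69 775] [[-0.0453, -0.0012], [-0.0001, -0.0011]]
case
[299 146  15 108 742] [[-0.0503, 0.0245], [0.0609, 0.0254]]
TCP [ 0.4782 -0.2414  0.1023] phi 3.007 t 25.15 F [-0.6  0.7 -0.4] open 0.009
--
-0.002 -0 0.045 -0 0
-0.002 -0.001 0.044 -0 0
```

Call:
carry_out:
  moves:
    - {"dx": 0.001,"dy": -0.001,"dz": 0.04,"yaw": 0,"jaw": 0}
    - {"dx": 0,"dy": 0,"dz": 0.035,"yaw": 0,"jaw": 0}
    - {"dx": 0,"dy": 0,"dz": 0.012,"yaw": 0,"jaw": 0}
    - {"dx": 0,"dy": 0,"dz": 0.004,"yaw": 0,"jaw": 0}
    - {"dx": 0,"dy": 0,"dz": 0,"yaw": 0,"jaw": 0}
    - {"dx": 0,"dy": 0,"dz": 0,"yaw": 0,"jaw": 0.02}
    - {"dx": 0,"dy": 0,"dz": 0,"yaw": 0,"jaw": 0.02}
    - {"dx": 0,"dy": 0,"dz": -0.03,"yaw": 0,"jaw": 0.02}

```text
t: 26.15
tool_pos: [0.4752, -0.242, 0.0396]
orientation: [-0.212, -3.13, -0.004]
force: [0.6, -0.0, 0.4]
opening: 0.0199
gripper_force: 0.0
```

Call:
carry_out:
  moves:
    - {"dx": 0,"dy": 0.01,"dz": -0.06,"yaw": 0,"jaw": 0.02}
    - {"dx": 0,"dy": 0.015,"dz": -0.02,"yaw": 0,"jaw": 0}
    - {"dx": 0,"dy": 0,"dz": 0,"yaw": 0,"jaw": 0}
    - {"dx": 0,"dy": 0,"dz": 0,"yaw": 0,"jaw": 0}

```text
t: 26.65
tool_pos: [0.4797, -0.2183, 0.1201]
orientation: [-0.211, -3.133, -0.001]
force: [-0.3, -0.2, 0.3]
opening: 0.001
gripper_force: 0.0
```

```bash
python3 -c "
from h import *
m,im=snap('wrist','w15'); print('case');find(m,im,CASE,.01,(-.062,.05,-.06,.06)); snap('side','side1'); snap('top','top3')
cv2.imwrite('pics/s1c.png',np.hstack([cv2.resize(cv2.imread('pics/side1.png')[110:240,220:390],(425,325)),cv2.resize(im[60:320,80:380,::-1],(375,325))]))
s=read_state();print(s['tool_pos'],s['t'])"
```

```text
case
[275 146  11  92 647] [[-0.0496, 0.025], [0.0495, 0.0253]]
[225 148  11  90 592] [[-0.0477, -0.0265], [0.0495, -0.0272]]
[ 0.47930529 -0.21819296  0.11947616] 26.8
```

View pics/s1c.png

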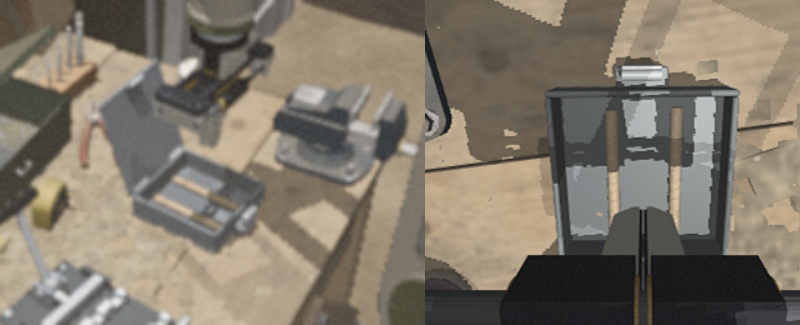

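Both dowels lie flat in the case. Now I'll estimate the lid angle from the top view.

```bash
python3 - <<'E'
from h import *
m=camera_model('top'); uv=np.array([[694,104]])/3.45+[129.64,139.64]
o,a=CASE
for th in np.arange(1.7,2.06,.05):
    x=.07-.145*np.cos(th); z=.036+.145*np.sin(th)
    w=ray(m,uv,z)[0,:2]-o; print(round(th,2),'edge x',round(x,4),'z',round(z,3),'ray x',round(w@[np.cos(a),np.sin(a)],4), 'y',round(w@[-np.sin(a),np.cos(a)],4))
print('toolbox front', ray(m,np.array([[560,30]])/3.45+[129.64,139.64],.05))
plan([(*inw(CASE,0,0),.23,np.pi-.134,0),(*inw(CASE,.165,0),.23,np.pi-.134,0),(*inw(CASE,.165,0),.14,np.pi-.134,0)])
def tcp(th,r=.118):
    c=np.array([.07,.036])+r*np.array([-np.cos(th),np.sin(th)])+.006*np.array([np.sin(th),np.cos(th)]); return c+[.0075,0]
for th in (1.57,1.4,1.2,1.0,.8,.6,.4,.25,.12): print(th,tcp(th).round(4))
E
```

```text
1.7 edge x 0.0887 z 0.18 ray x 0.1285 y 0.0039
1.75 edge x 0.0958 z 0.179 ray x 0.1287 y 0.0037
1.8 edge x 0.1029 z 0.177 ray x 0.129 y 0.0035
1.85 edge x 0.11 z 0.175 ray x 0.1294 y 0.0032
1.9 edge x 0.1169 z 0.173 ray x 0.1299 y 0.0029
1.95 edge x 0.1237 z 0.171 ray x 0.1304 y 0.0025
2.0 edge x 0.1303 z 0.168 ray x 0.131 y 0.002
2.05 edge x 0.1369 z 0.165 ray x 0.1317 y 0.0015
toolbox front [[ 0.71448783 -0.12280847  0.05      ]]
TCP [ 0.4793 -0.2182  0.1195] phi 3.006 t 26.8 F [ 0.1 -0.5  0.1] open 0.0009
--
-0.003 0 -0.055 -0.001 0
-0.003 0.001 -0.056 -0 0
-0.055 -0 0 -0 0
-0.055 -0 0 -0 0
-0.055 -0 0 -0 0
0 -0 0.045 -0 0
0 -0 0.045 -0 0
1.57 [0.0834 0.154 ]
1.4 [0.0634 0.1533]
1.2 [0.0403 0.1482]
1.0 [0.0188 0.1385]
0.8 [-0.0004  0.1248]
0.6 [-0.0165  0.1076]
0.4 [-0.0288  0.0875]
0.25 [-0.0353  0.071 ]
0.12 [-0.0389  0.0561]
```

Call:
carry_out:
  moves:
    - {"dx": -0.003,"dy": 0,"dz": -0.055,"yaw": 0,"jaw": 0}
    - {"dx": -0.003,"dy": 0.001,"dz": -0.056,"yaw": 0,"jaw": 0}
    - {"dx": -0.056,"dy": 0,"dz": 0,"yaw": 0,"jaw": 0}
    - {"dx": -0.056,"dy": 0,"dz": 0,"yaw": 0,"jaw": 0}
    - {"dx": -0.056,"dy": 0,"dz": 0,"yaw": 0,"jaw": 0}
    - {"dx": 0,"dy": 0,"dz": 0,"yaw": 0,"jaw": 0}
    - {"dx": 0,"dy": 0,"dz": 0.045,"yaw": 0,"jaw": 0}
    - {"dx": 0,"dy": 0,"dz": 0.045,"yaw": 0,"jaw": 0}

```text
t: 27.8
tool_pos: [0.6525, -0.2411, 0.1412]
orientation: [0.212, 3.134, -0.0]
force: [0.3, -0.1, -0.2]
opening: 0.0007
gripper_force: 0.0
```

```bash
python3 - <<'E'
from h import *
def tcp(th,r=.118):
    c=np.array([.07,.036])+r*np.array([-np.cos(th),np.sin(th)])+.006*np.array([np.sin(th),np.cos(th)]); return c+[.0075,0]
P=[(.13,.14),(.105,.148)]+[tuple(tcp(t)) for t in(1.57,1.35,1.1,.85,.6,.4,.25)]
plan([(*inw(CASE,x,0),z,np.pi-.134,0) for x,z in P],smax=.06)
E
```

```text
TCP [ 0.6525 -0.2411  0.1412] phi 3.006 t 27.8 F [ 0.3 -0.1 -0.2] open 0.0007
--
0.039 0.001 0.001 -0.001 0
0.025 -0.001 -0.008 -0 0
0.022 0 -0.006 -0 0
0.026 0 0.002 -0 0
0.028 0 0.008 -0 0
0.025 0 0.016 -0 0
0.021 0 0.021 -0 0
0.012 0 0.02 -0 0
--
0.006 0 0.016 -0 0
```

Call:
carry_out:
  moves:
    - {"dx": 0.02,"dy": 0,"dz": 0.001,"yaw": 0,"jaw": 0}
    - {"dx": 0.019,"dy": 0,"dz": 0,"yaw": 0,"jaw": 0}
    - {"dx": 0.013,"dy": 0,"dz": -0.004,"yaw": 0,"jaw": 0}
    - {"dx": 0.012,"dy": 0,"dz": -0.004,"yaw": 0,"jaw": 0}
    - {"dx": 0.011,"dy": 0,"dz": -0.003,"yaw": 0,"jaw": 0}
    - {"dx": 0.011,"dy": 0,"dz": -0.003,"yaw": 0,"jaw": 0}

```text
t: 28.55
tool_pos: [0.5673, -0.2291, 0.1557]
orientation: [0.212, 3.134, -0.0]
force: [1.6, 1.0, -0.6]
opening: 0.0006
gripper_force: 0.5
```

Call:
carry_out:
  moves:
    - {"dx": 0.013,"dy": 0,"dz": 0.001,"yaw": 0,"jaw": 0}
    - {"dx": 0.013,"dy": 0,"dz": 0.001,"yaw": 0,"jaw": 0}
    - {"dx": 0.014,"dy": 0,"dz": 0.004,"yaw": 0,"jaw": 0}
    - {"dx": 0.014,"dy": 0,"dz": 0.004,"yaw": 0,"jaw": 0}

```text
t: 29.05
tool_pos: [0.5137, -0.2219, 0.1455]
orientation: [0.211, 3.134, -0.0]
force: [0.3, -0.1, 0.6]
opening: 0.0005
gripper_force: 0.4
```

```bash
python3 - <<'E'
from h import *
def tcp(th,r=.118):
    c=np.array([.07,.036])+r*np.array([-np.cos(th),np.sin(th)])+.006*np.array([np.sin(th),np.cos(th)]); return c+[.0075,0]
s=read_state(); o,a=CASE; d=s['tool_pos'][:2]-o; print(d@[np.cos(a),np.sin(a)],d@[-np.sin(a),np.cos(a)])
plan([(*inw(CASE,x,0),z,np.pi-.134,0) for x,z in [tuple(tcp(t)) for t in(.95,.8,.65,.5,.35,.25,.16)]])
E
```

```text
0.028997349958946837 -7.574456148219278e-06
TCP [ 0.5137 -0.2219  0.1455] phi 3.007 t 29.05 F [ 0.3 -0.1  0.6] open 0.0005
--
0.015 -0 0.01 -0.001 0
0.014 -0 0.011 0 0
0.013 0 0.012 0 0
0.01 0 0.015 0 0
0.008 0 0.015 0 0
0.004 0 0.012 0 0
0.003 0 0.01 0 0
```

Call:
carry_out:
  moves:
    - {"dx": 0.015,"dy": 0,"dz": 0.01,"yaw": 0,"jaw": 0}
    - {"dx": 0.014,"dy": 0,"dz": 0.011,"yaw": 0,"jaw": 0}
    - {"dx": 0.013,"dy": 0,"dz": 0.012,"yaw": 0,"jaw": 0}
    - {"dx": 0.01,"dy": 0,"dz": 0.015,"yaw": 0,"jaw": 0}
    - {"dx": 0.008,"dy": 0,"dz": 0.015,"yaw": 0,"jaw": 0}
    - {"dx": 0.004,"dy": 0,"dz": 0.012,"yaw": 0,"jaw": 0}
    - {"dx": 0.003,"dy": 0,"dz": 0.01,"yaw": 0,"jaw": 0}
    - {"dx": 0,"dy": 0,"dz": 0,"yaw": 0,"jaw": 0}

```text
t: 30.05
tool_pos: [0.4472, -0.2125, 0.0593]
orientation: [-0.211, -3.133, -0.001]
force: [-0.4, 0.8, 0.0]
opening: 0.0006
gripper_force: 0.0
```

Call:
carry_out:
  moves:
    - {"dx": 0.006,"dy": 0,"dz": -0.002,"yaw": 0,"jaw": 0}
    - {"dx": 0.006,"dy": 0,"dz": 0.006,"yaw": 0,"jaw": 0}
    - {"dx": 0,"dy": 0,"dz": 0.005,"yaw": 0,"jaw": 0}
    - {"dx": 0,"dy": 0,"dz": 0,"yaw": 0,"jaw": 0}

```text
t: 30.55
tool_pos: [0.4356, -0.2115, 0.0523]
orientation: [-0.212, -3.134, 0.0]
force: [-8.0, 2.9, 14.0]
opening: 0.0007
gripper_force: 6.8
```

Call:
carry_out:
  moves:
    - {"dx": 0,"dy": 0,"dz": 0.003,"yaw": 0,"jaw": 0}
    - {"dx": 0,"dy": 0,"dz": 0.003,"yaw": 0,"jaw": 0}
    - {"dx": 0,"dy": 0,"dz": 0,"yaw": 0,"jaw": 0}

```text
t: 30.92
tool_pos: [0.4358, -0.2113, 0.0451]
orientation: [-0.212, -3.134, 0.0]
force: [-0.2, -0.4, 0.9]
opening: 0.0004
gripper_force: 0.3
```

Call:
carry_out:
  moves:
    - {"dx": 0,"dy": 0,"dz": 0.003,"yaw": 0,"jaw": 0}
    - {"dx": 0,"dy": 0,"dz": 0.002,"yaw": 0,"jaw": 0}
    - {"dx": 0,"dy": 0,"dz": 0,"yaw": 0,"jaw": 0}

```text
t: 31.3
tool_pos: [0.4362, -0.2114, 0.0418]
orientation: [0.211, 3.134, -0.0]
force: [-7.6, 5.3, 18.2]
opening: 0.0009
gripper_force: 9.3
```

Call:
carry_out:
  moves:
    - {"dx": 0,"dy": 0,"dz": -0.03,"yaw": 0,"jaw": 0}
    - {"dx": 0,"dy": 0,"dz": -0.06,"yaw": 0,"jaw": 0}
    - {"dx": 0.03,"dy": 0.05,"dz": -0.03,"yaw": 0,"jaw": 0}
    - {"dx": 0.03,"dy": 0.05,"dz": 0,"yaw": 0,"jaw": 0}
    - {"dx": 0,"dy": 0.06,"dz": 0,"yaw": 0,"jaw": 0}
    - {"dx": 0,"dy": 0.06,"dz": 0,"yaw": 0,"jaw": 0}
    - {"dx": 0,"dy": 0,"dz": 0,"yaw": 0,"jaw": 0}
    - {"dx": 0,"dy": 0,"dz": 0,"yaw": 0,"jaw": 0}

```text
t: 32.3
tool_pos: [0.407, 0.0122, 0.1586]
orientation: [-0.209, -3.134, 0.001]
force: [0.0, -0.3, 0.2]
opening: 0.0006
gripper_force: 0.0
```

```bash
python3 - <<'E'
from h import *
s=read_state(); print(s['tool_pos'],s['force'],s['t'])
m,im=snap('top','top4')
# lid region: dark grey low-saturation; outline against wood
h=cv2.cvtColor(im,cv2.COLOR_RGB2HSV).astype(int)
w=((h[...,1]<70)&(h[...,2]>30)).astype(np.uint8); w=cv2.morphologyEx(w,cv2.MORPH_CLOSE,np.ones((3,3)))
w[:, :290]=0; w[:,362:]=0; w[:160]=0; w[250:]=0
n,l,st,c=cv2.connectedComponentsWithStats(w); i=1+np.argmax(st[1:,4]); print(st[i])
r=cv2.minAreaRect(np.argwhere(l==i)[:,::-1].astype(np.float32)); b=ray(m,cv2.boxPoints(r),.042)
W=b[:,:2]-CASE[0]; a=CASE[1]; print((W@np.array([[np.cos(a),-np.sin(a)],[np.sin(a),np.cos(a)]])).round(3).tolist())
E
```

```text
[0.40702518 0.01217044 0.15863012] [ 0.03767165 -0.29595831  0.19075434] 32.3
[ 290  161   65   81 2588]
[[0.132, 0.165], [0.21, -0.017], [-0.052, -0.12], [-0.127, 0.058]]
```

```bash
python3 - <<'E'
import cv2
for f in('top0','top4'):
    a=cv2.imread(f'pics/{f}.png'); print(f,[(n,a[v-2:v+3,u-2:u+3].mean((0,1)).round().tolist()) for n,u,v in(('lid',325,180),('case',321,215),('grip',245,168))])
a=cv2.imread('pics/side1.png');b=cv2.imread('pics/side0.png')
print(cv2.absdiff(a,b)[195:225,225:245].mean())
E
```

```text
top0 [('lid', [80.0, 78.0, 76.0]), ('case', [200.0, 196.0, 190.0]), ('grip', [49.0, 45.0, 48.0])]
top4 [('lid', [126.0, 157.0, 177.0]), ('case', [196.0, 192.0, 187.0]), ('grip', [47.0, 44.0, 46.0])]
4.793888888888889
```

```bash
python3 -c "
from plant import close_job
print(close_job())"
```

```text
the job is handed in; nothing more can be done
None
```

The job is handed in: I found only two dowels on the bench; both were stamped and laid flat in the case, the lid snapped shut and held 18 N flush at 42 mm, and the lever is back at rest — the judge gave no verdict.

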